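# Fish the test-piece cradle out of the dip tank with the hook rod

## Task

Take the hook rod from its stand, use it to fish the small test-piece cradle out of the narrow dip tank, and stand the cradle upright on its foot on the floor of the shallow drain tray; then hang the rod back in its stand as you found it. The lifting eye is clamped at a different spot along the cradle's bar each time, so feel for it gently with the hook, and never press hard on the tank or on the cradle while it is in there. Do not touch the cradle with the gripper, and leave the other things on the table where they are.

Things in the scene. Friction and masses are not known exactly. Their poses are not given: they have to be found in the camera images.
- tank: Fixed grey dip tank, an upright open-topped box, 148 x 62 mm outside, 150 mm tall; inside 140 mm along its y (long) axis by 54 mm along x. Origin under its centre on the table, z up. Inside each short end wall a bearer ledge (17 mm deep, top 59 mm above the table) carries one end of the cradle's bar; an end stop and two cheeks, 8 mm high, locate it loosely. Nothing else is inside.
- tank_mouth (a point): Centre of the tank's open mouth, 150 mm above the table, axes of the tank.
- cradle: Loose steel cradle, about 0.3 kg (most of it in the foot, centre of mass about 11 mm above the origin), hanging in the tank by its bar. Origin under the centre of its foot, y along the bar. Foot 36 (x) x 40 (y) x 4 mm with a brass test piece fixed on it; two straps rise to the bar. Lifted by an off-centre eye it hangs tilted up to about 25 degrees, and rights itself when set down. Pushed along y it shifts 1 to 2 mm to an end stop.
- cradle_bar (a point): Middle of the top of the cradle's flat bar (118 mm along y, 8 mm wide, 5 mm thick), 54 mm above the cradle's origin, same axes. A lifting eye is clamped tight on the bar, its centre anywhere from -28 to +28 mm along y from here (not reported; gentle force does not shift it). Nothing else stands above the bar.
- cradle_strap (a point): Centre of the cradle, 27 mm above its origin. Of its lifting eye: an arch of 4 mm wire standing across the bar (x-z plane), so a hook goes through it along the bar, from either side. Its opening is 20 mm wide in x, centred over the bar, and reaches from 2 to 30 mm above the top of the bar; the wire's top is 34 mm above the bar.
- rod: Loose hook rod, 0.15 kg, hanging upright in the stand. Origin at the centre of the underside of its 26 x 26 x 6 mm square collar, z up. Above the collar a square wooden grip, 20 x 20 mm, from 6 to 56 mm above the origin (a 4 mm brass cap on top); below it a round shank 7 mm thick on the z axis, down to a J hook that points along the rod's +y.
- rod_grip (a point): Centre of the rod's square wooden grip, 30 mm above the rod's origin; same axes. Grasp here from above.
- rod_hook (a point): Point on the shank's axis at the height of the upper side of the J hook's bend (on which the eye rests), 90 mm below the rod's origin; same axes. Hook of 5 mm wire: its lowest point is 5 mm below here, its lip rises to 8.5 mm above here and reaches out to y = 15 mm; the free mouth between shank and lip runs from about y = 3.5 to 9 mm.
- stand: Fixed rod stand: base 100 x 84 x 8 mm, a post behind, a fork plate 44 mm wide, its top 110 mm above the table. Origin on the table below the seat, z up. The rod's shank hangs in a 14 mm slot open toward the stand's -x; the collar lies between 4 mm high lips on all sides, 2.5 mm play each way. To free the rod lift it over the lips, then draw it 45 mm or more along -x; reverse to hang it back.
- stand_seat (a point): Point on the top of the fork plate where the rod's origin lies when the rod hangs in the stand; axes of the stand. The hanging rod has its axes parallel to these (the square collar must fit between the lips), and its hook is then 15 mm above the table.
- tray: Fixed shallow steel drain tray, 110 mm (x) x 130 mm (y), rim 16 mm high, wall 3 mm. Origin under its centre on the table, z up.
- tray_floor (a point): Centre of the tray's inner floor, 3 mm above the table.
- pumice_block: Bystander: grey pumice block 76 x 46 x 31 mm on the table, front left. Origin under the centre.
- steel_wool: Bystander: pad of steel wool 63 x 48 x 30 mm on the table, front right. Origin under the centre.
Things that resemble listed ones, but are neither listed nor needed, are in the scene too. Of the things like the rod, leave any that is green; of the rest the smaller one is meant.

How it is judged:
By the outcome, as a careful person would: the job done as asked, in the order asked, and still so for the second after the job is handed in, with the robot touching nothing.
It also fails if it takes over 72 s, if anything falls off the work surface, if the arm or the gripper's body presses on something with over 40 N, if the wrist force passes 120 N, or if a joint passes its speed limit or range.

## Robot

A 6-joint arm with a two-finger parallel gripper is mounted at the origin on a cart in front of the work surface, level with it; the furniture and walls round the work are solid. World frame = base frame: x ahead of the robot, y to its left, z up, the work surface at z = 0. Lengths are in m, angles in rad, forces in N, time in s.
With the tool pointing down it reaches from about 0.275 to 0.875 m from the base axis. Payload 12.5 kg.
Tool frame: the origin (TCP) lies at the very end of the fingers, on their centre line; the grasp point (between the pads) lies 19 mm behind it; x points along the fingers, y is the direction in which the jaws open and shut, and the axes are right-handed (so a half turn about x gives the same grasp; the last joint's range is limited). The gripper opens to 85 mm and grips with 20 to 120 N. Pads are 22 mm wide; open, the fingers measure 114 mm over their backs; the gripper's body (76 mm by 85 mm) begins 54 mm behind the grasp point. The pads swing forward as they close: fully open they stand 13 mm farther back than shut.
Start: joints at [1.082, 0.351, 1.652, -0, 1.139, -0.085], TCP at [0.216, 0.506, 0.231] pointing down, gripper open.
Joint ranges: [-2.75, 2.75], [-0.79, 2.1], [0.01, 2.65], [-1.57, 4.71], [0.07, 3.14], [-2.87, 2.87]. Speed limits (rad/s): [2.22, 2.22, 2.79, 3.14, 3.14, 3.14].

## Interface

Orientations are given as a 3x3 rotation matrix whose columns are the frame's x, y, z axes.
In Python, from bench import manip gives the robot as it stands. Calls block until the motion is done:
- manip.move_ptp(position, orientation): joint-space move of the TCP to a pose.
- manip.move_l(position, attitude=None, max_speed=0.15): straight line of the TCP; attitude=None keeps the orientation; max_speed is the mean speed in m/s.
- manip.move_j(angles): joint-space move.
- manip.set_gripper(opening, effort=None): opening from 0.0 (shut) to 1.0 (fully open); effort is the grip in N (None keeps the last); returns when the fingers have stopped.
- manip.dwell(seconds).
- manip.inverse_kinematics(position, orientation): joint angles nearest the present ones, or None.
- manip.grab_frame(name): name is "scene" or "side" or "wrist"; returns (picture, depth): 420x560x3 uint8, red, green, blue; 420x560 float32, m along the optical axis (not along the pixel's ray), 0 where there is no reading.
- manip.get_calibration(name): a dict with "camera_matrix" (3x3 intrinsics, pixels), "R" (3x3) and "t" (3): a world point X has camera coordinates R X + t. Camera axes: x right, y down, z forward; pixel columns grow to the right and rows downward; lengths in m; the calibration is good to about 2 mm. A picture is of the moment at which its call begins: read the wrist's pose just before it. get_calibration takes no time and is no camera call; for the wrist camera it gives the pose at the moment of the call.
A pose or a line that the arm cannot do raises manip.Unreachable and nothing moves.
- manip.sign_off(): hands the job in, once; it reports no verdict.
Trained networks look in the newest picture that a camera, given by its name, has taken for a name from the list of things; names that differ only in an ending like _2 or _b are one class to them, and where a whole thing is asked for, a point or a joint stands for the part that bears it (a point fixed in the world has none). Each returns a list of dicts, best first, with "confidence" (0 to 1); they miss things now and then, are a little off and sometimes report something else, mostly with a low value. They report only what shows in the picture. A call takes as long as a camera call. They do not tell look-alikes from the thing itself.
- manip.look_for(camera, name): "at" ([x, y, z] in m, in world coordinates, good to about 4 mm: the middle of the surface that is visible of it).
Readings, each from a call of its own:
- manip.current_time(): time.
- manip.current_qpos(): joint angles.
- manip.current_joint_vel(): joint speeds.
- manip.current_joint_torque(): joint torques, N m.
- manip.current_ee_pos(): TCP position.
- manip.current_tcp_rot(): TCP orientation.
- manip.current_force(): force on the tool from outside, world axes, zero at the start.
- manip.current_ft_torque(): the same for the moment, N m.
- manip.current_grip_width(): opening from 0.0 (shut) to 1.0 (fully open).
Only numpy, scipy, OpenCV 4.12 (cv2) and the standard library are available. Lean on these libraries where they do the work, as an engineer would, in place of code of your own. Each camera call takes 0.05 s, during which the arm holds its last target.

## Working session

There is one attempt and no reset: what is moved stays moved. The work goes in short steps, each a Python script; the robot and the scene stay as the last script left them, time stands still between calls to the robot, and variables do not carry over. Pictures are saved under pics/ and viewed, and the job is handed in when it is done.

```bash
ls; mkdir -p pics
python3 - <<'E'
from bench import manip as m
import cv2, numpy as np
print(m.current_time())
for c in ("scene","side"):
    p,d=m.grab_frame(c); cv2.imwrite(f"pics/{c}0.png",p[:,:,::-1]); np.save(f"pics/{c}0.npy",d)
    k=m.get_calibration(c); print(c,k)
    for n in ("tank","tank_mouth","cradle","cradle_bar","cradle_strap","rod","rod_grip","stand","stand_seat","tray","tray_floor"):
        print(n,[(np.round(r["at"],3).tolist(),round(r["confidence"],2)) for r in m.look_for(c,n)])
print(m.current_time(), m.current_force())
E
```

```text
pics
0.0
scene {'camera_matrix': array([[512.29191942,   0.        , 277.09442438],
       [  0.        , 512.29191942, 208.1898178 ],
       [  0.        ,   0.        ,   1.        ]]), 'R': array([[ 0.64206762, -0.76664297,  0.002781  ],
       [-0.57648877, -0.48519737, -0.65745282],
       [ 0.50538092,  0.42052595, -0.75349058]]), 't': array([-0.28758037,  0.34364163,  0.91971444])}
tank [([0.448, 0.015, 0.099], 0.68)]
tank_mouth [([0.449, 0.014, 0.097], 0.74)]
cradle []
cradle_bar []
cradle_strap []
rod [([0.465, 0.342, 0.115], 0.92), ([0.56, 0.345, 0.163], 0.68), ([0.504, 0.23, 0.134], 0.6)]
rod_grip [([0.508, 0.238, 0.134], 0.84), ([0.469, 0.34, 0.111], 0.59)]
stand [([0.521, 0.234, 0.009], 0.68)]
stand_seat [([0.519, 0.233, 0.007], 0.97)]
tray [([0.485, -0.255, 0.003], 0.98)]
tray_floor [([0.484, -0.252, 0.001], 0.68), ([0.448, 0.016, 0.098], 0.21)]
side {'camera_matrix': array([[427.3270462 ,   0.        , 281.36945905],
       [  0.        , 427.3270462 , 200.67365188],
       [  0.        ,   0.        ,   1.        ]]), 'R': array([[ 0.9984598 , -0.05297813, -0.01647261],
       [-0.04768466, -0.66770482, -0.74289734],
       [ 0.02835847,  0.74253862, -0.66920266]]), 't': array([-0.48034473,  0.10777614,  1.26404167])}
tank [([0.457, -0.006, 0.095], 0.75)]
tank_mouth []
cradle [([0.378, -0.194, 0.028], 0.24)]
cradle_bar []
cradle_strap []
rod [([0.471, 0.344, 0.119], 0.66), ([0.508, 0.23, 0.137], 0.63), ([0.56, 0.348, 0.159], 0.63)]
rod_grip [([0.56, 0.341, 0.161], 0.72), ([0.51, 0.23, 0.133], 0.71), ([0.477, 0.34, 0.116], 0.58)]
stand [([0.546, 0.236, 0.032], 0.62)]
stand_seat [([0.542, 0.235, 0.03], 0.74)]
tray [([0.487, -0.251, 0.004], 0.64)]
tray_floor [([0.487, -0.254, 0.002], 0.87)]
1.2 [-0.20017416  0.37349638  0.30513986]
```

View pics/scene0.png

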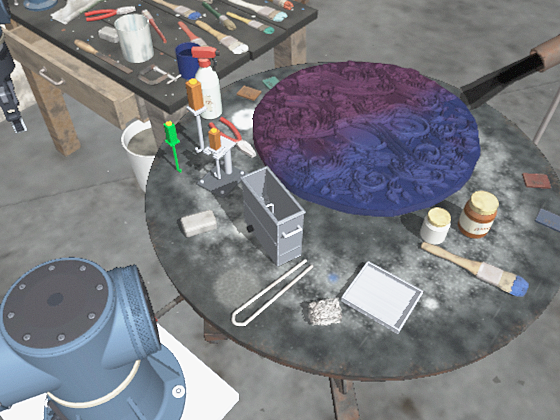

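View pics/side0.png

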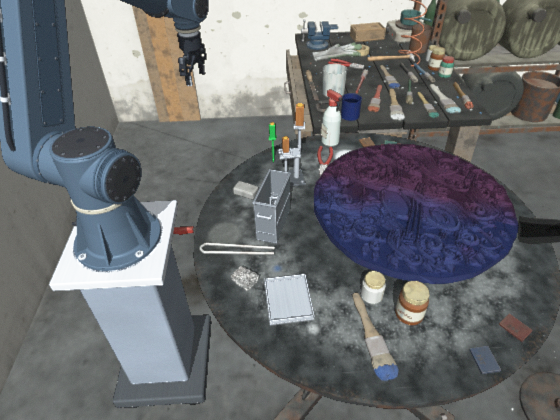

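Run:
```python
import cv2, numpy as np
p=cv2.imread("pics/scene0.png")
a=cv2.resize(p[70:200,150:260],None,fx=4.5,fy=4.5,interpolation=cv2.INTER_CUBIC)
b=cv2.resize(p[160:270,230:320],None,fx=5,fy=5,interpolation=cv2.INTER_CUBIC)
cv2.imwrite("pics/crop_a.png",a);cv2.imwrite("pics/crop_b.png",b)
```

```text
(no output)
```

View pics/crop_a.png

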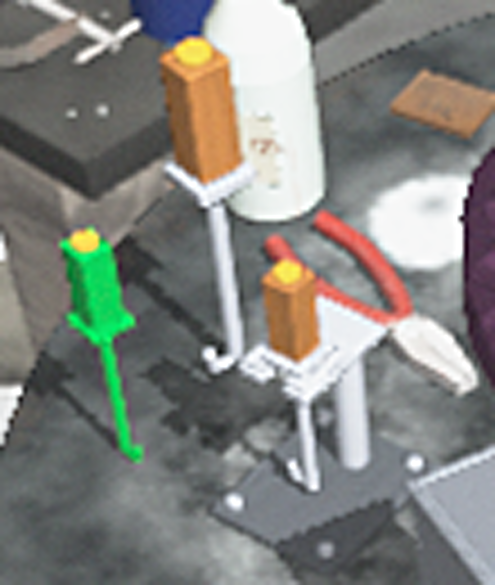

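View pics/crop_b.png

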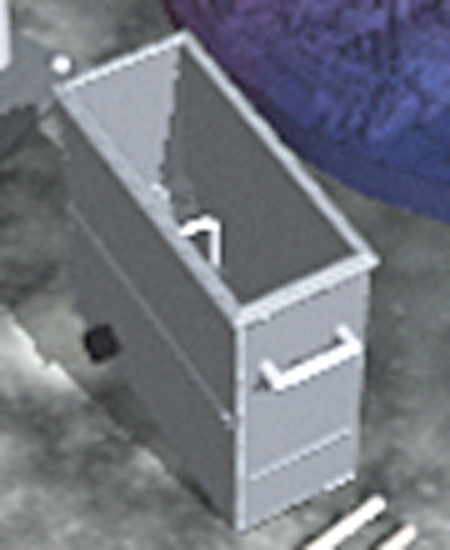

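Candidates for the rod (scene pixels): green at (172,130), which must be left; a large orange one at (195,95); a smaller orange one at (215,138) hanging in the stand. The smaller orange one in the stand is the rod, and the crop confirms it. The eye shows inside the tank at about (271,208). Next I take wrist-camera views.

```bash
cat > h.py <<'E'
from bench import manip as m
import cv2, numpy as np
def Rz(yaw):  # tool down, jaw axis (tool y) at world angle yaw
    x=np.array([0,0,-1.]); y=np.array([np.cos(yaw),np.sin(yaw),0]); return np.column_stack([x,y,np.cross(x,y)])
def grab(c,name):
    k=m.get_calibration(c); p,d=m.grab_frame(c)
    cv2.imwrite(f"pics/{name}.png",p[:,:,::-1]); np.savez(f"pics/{name}.npz",d=d,K=k["camera_matrix"],R=k["R"],t=k["t"])
    return p,d,k
def load(name):
    z=np.load(f"pics/{name}.npz"); return cv2.imread(f"pics/{name}.png"),z["d"],z["K"],z["R"],z["t"]
def cloud(d,K,R,t):
    v,u=np.mgrid[:d.shape[0],:d.shape[1]]
    P=np.stack([(u-K[0,2])/K[0,0]*d,(v-K[1,2])/K[1,1]*d,d],-1)
    W=(P-t)@R; W[d<=0]=np.nan; return W
def see(c,n):
    return [(np.round(r["at"],4).tolist(),round(r["confidence"],2)) for r in m.look_for(c,n)]
E
python3 - <<'E'
from h import *
R=m.current_tcp_rot(); print(np.round(R,3))
p=m.current_ee_pos()
m.move_l([p[0],p[1],0.40],max_speed=0.3)
R0=R
for yaw in (np.arctan2(R[1,1],R[0,1]),):
    print("yaw",yaw)
m.move_ptp([0.45,0.16,0.42],Rz(np.pi/2) if R[1,1]>0 else Rz(-np.pi/2))
print(m.current_qpos(),m.current_ee_pos(),m.current_time())
grab("wrist","w1")
k=m.get_calibration("wrist"); print(-k["R"].T@k["t"]); print(k["R"])
for n in ("rod","rod_grip","stand_seat","tank_mouth","cradle_bar","cradle_strap"): print(n,see("wrist",n))
E
```

```text
[[ 0.     0.393  0.92 ]
 [-0.     0.92  -0.393]
 [-1.    -0.     0.   ]]
yaw 1.167002668070067
[ 2.45190941e-01  8.19574077e-02  1.53252460e+00  1.59644107e-04
  1.52768843e+00 -1.32593701e+00] [0.44983013 0.1605362  0.41968369] 3.45
[0.38171448 0.16013587 0.5609083 ]
[[-6.27992286e-04  9.99998708e-01 -1.48007400e-03]
 [ 9.63128398e-01  1.00303805e-03  2.69040298e-01]
 [ 2.69041435e-01 -1.25654607e-03 -9.63127784e-01]]
rod [([0.5596, 0.3464, 0.1836], 0.86), ([0.4673, 0.3415, 0.1304], 0.81), ([0.4984, 0.2357, 0.1532], 0.62)]
rod_grip [([0.4686, 0.3413, 0.1296], 0.87), ([0.504, 0.2358, 0.1482], 0.69), ([0.5592, 0.3487, 0.1837], 0.57)]
stand_seat [([0.5038, 0.2288, 0.0117], 0.87)]
tank_mouth [([0.4632, 0.013, 0.1065], 0.61)]
cradle_bar [([0.4554, 0.0301, 0.0693], 0.75)]
cradle_strap [([0.4573, 0.0366, 0.0646], 0.64)]
```

```bash
sleep 1
```

```text
(no output)
```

View pics/w1.png

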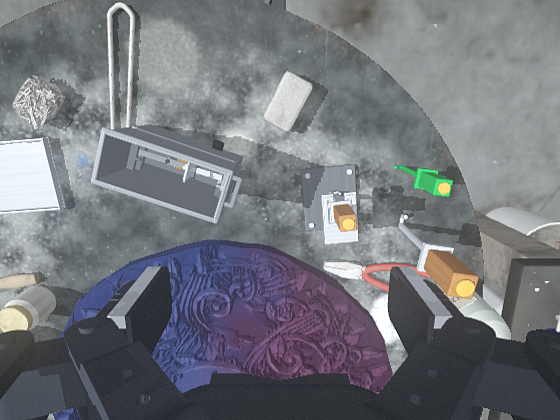

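Run:
```python
from h import *
im,d,K,R,t=load("w1"); W=cloud(d,K,R,t)
def rect(mask,name):
    P=W[mask]; r=cv2.minAreaRect(P[:,:2].astype(np.float32)*1000); print(name,len(P),np.round(r[0],1),np.round(r[1],1),round(r[2],1),"z",np.round(np.nanmedian(P[:,2])*1000,1))
v,u=np.mgrid[:420,:560]
def box(a,b,c,e): return (u>a)&(u<b)&(v>c)&(v<e)
z=W[...,2]
rect(box(80,245,110,235)&(z>.144)&(z<.156),"rim")
rect(box(130,235,130,200)&(z>.055)&(z<.07),"bar+ledge")
rect(box(130,235,130,200)&(z>.08)&(z<.11),"eye")
rect(box(310,370,180,250)&(z>.105)&(z<.113),"fork")
rect(box(310,370,180,250)&(z>.113)&(z<.1195),"collar/lips")
rect(box(310,370,180,250)&(z>.155)&(z<.175),"griptop")
rect(box(290,370,150,250)&(z>.12)&(z<.165),"grip")
rect(box(290,370,150,250)&(z>.005)&(z<.011),"base")
cv2.imwrite("pics/c1.png",cv2.resize(im[145:255,290:380],None,fx=6,fy=5.4,interpolation=cv2.INTER_CUBIC))
cv2.imwrite("pics/c2.png",cv2.resize(im[115:235,80:250],None,fx=4.5,fy=4.5,interpolation=cv2.INTER_CUBIC))
```

```text
rim 2259 [458.9  23.5] [154.2  68.2] 70.9 z 147.7
bar+ledge 1295 [456.9  26.2] [144.3  61.3] 70.9 z 62.8
eye 1085 [460.6  36.4] [145.6  61.4] 70.6 z 95.1
fork 939 [520.6 237.9] [67.2 44.2] 5.8 z 108.5
collar/lips 159 [508.6 237.2] [37.6 40.2] 7.6 z 114.2
griptop 328 [508.7 237.4] [20. 20.] 5.5 z 164.4
grip 379 [508.5 237.4] [20.1 20.2] 7.3 z 156.6
base 1834 [518.9 237.5] [99.8 83.5] 5.6 z 6.3
```

View pics/c1.png

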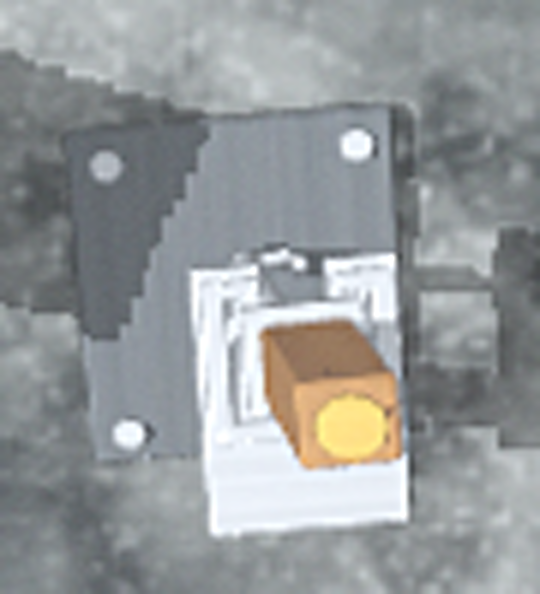

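View pics/c2.png

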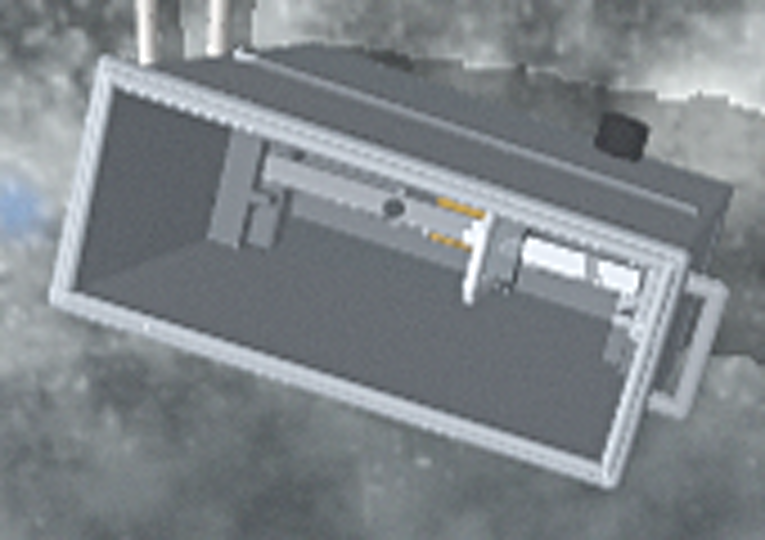

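```bash
python3 - <<'E'
from h import *
m.move_ptp([0.50,0.14,0.42],Rz(-np.pi/2))
grab("wrist","w2"); print(m.current_time(),m.current_ee_pos())
E
cat > an.py <<'E'
from h import *
import sys
def rect(P,name):
    if len(P)<5: print(name,len(P)); return
    r=cv2.minAreaRect(P[:,:2].astype(np.float32)*1000); print(name,len(P),np.round(r[0],1),np.round(r[1],1),round(r[2],1),"z",np.round(np.nanmedian(P[:,2])*1000,1))
for n in ("w1","w2"):
    im,d,K,R,t=load(n); W=cloud(d,K,R,t).reshape(-1,3); W=W[~np.isnan(W[:,0])]
    print(n)
    near=lambda c,r:W[np.hypot(W[:,0]-c[0],W[:,1]-c[1])<r]
    A=near((.4589,.0235),.095); rect(A[(A[:,2]>.1425)&(A[:,2]<.156)],"rim")
    a=np.deg2rad(70.9); ty=np.array([np.cos(a),np.sin(a)]); tx=np.array([np.sin(a),-np.cos(a)])
    L=np.column_stack([(A[:,:2]-[.4589,.0235])@tx,(A[:,:2]-[.4589,.0235])@ty,A[:,2]])*1000
    e=L[(abs(L[:,0])<17)&(abs(L[:,1])<55)&(L[:,2]>75)&(L[:,2]<105)]; print("eye med",len(e),np.round(np.median(e,0),1) if len(e) else None, np.round(np.percentile(e,[2,98],axis=0),1).tolist() if len(e) else None)
    b=L[(abs(L[:,0])<17)&(abs(L[:,1])<65)&(L[:,2]>56)&(L[:,2]<66)]; print("bar",len(b),np.round(np.median(b,0),1),np.round(np.percentile(b,[2,98],axis=0),1).tolist())
    S=near((.5087,.2374),.09)
    rect(S[(S[:,2]>.004)&(S[:,2]<.011)],"base")
    f=S[(S[:,2]>.105)&(S[:,2]<.112)]; rect(f,"fork")
    g=near((.5087,.2374),.03); rect(g[(g[:,2]>.158)],"griptop"); rect(g[(g[:,2]>.125)],"grip")
E
python3 an.py
```

```text
6.45 [0.49998193 0.14000523 0.42003254]
w1
rim 2352 [458.9  23.5] [154.2  68.2] 70.9 z 147.6
eye med 75 [-0.5 16.  95.1] [[-13.9, 13.7, 77.1], [11.4, 17.5, 97.6]]
bar 791 [-0.3 -2.7 62.7] [[-7.1, -63.0, 56.9], [15.5, 61.9, 65.8]]
base 2086 [518.7 237.6] [100.   83.8] 5.7 z 6.2
fork 822 [520.6 237.9] [67.2 44.2] 5.8 z 108.3
griptop 311 [508.7 237.5] [19.8 20. ] 6.9 z 164.5
grip 485 [508.5 237.4] [20.1 20.2] 7.3 z 163.3
w2
rim 2169 [459.7  23.6] [153.8  68.1] 70.9 z 147.8
eye med 82 [ 0.5 16.5 95.3] [[-12.8, 13.8, 77.3], [13.3, 17.7, 97.8]]
bar 763 [  0.6 -12.8  62.9] [[-14.7, -63.5, 56.7], [14.9, 52.7, 65.8]]
base 2075 [520.  237.3] [99.8 83.9] 5.8 z 6.3
fork 1124 [521.5 237.7] [66.8 44.4] 5.6 z 108.4
griptop 421 [510.9 227.5] [20.1 39.8] 6.1 z 165.3
grip 562 [510.9 227.5] [20.1 39.8] 6.1 z 164.3
```

View pics/w2.png

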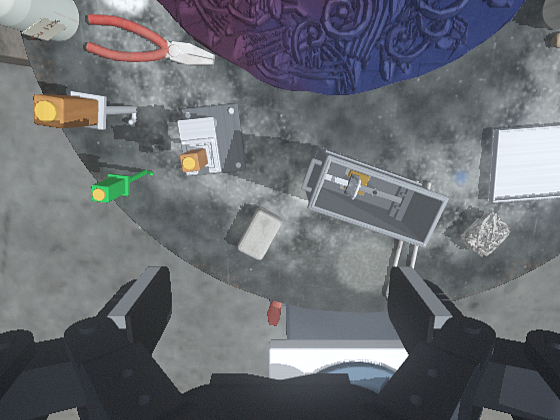

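```bash
cat >> h.py <<'E'
YS=np.deg2rad(5.7); SX=np.array([np.cos(YS),np.sin(YS),0]); SY=np.array([-np.sin(YS),np.cos(YS),0])
SEAT=np.array([0.5092,0.2374,0.110])
RS=Rz(YS-np.pi/2)          # tool y = -rod y
YT=np.deg2rad(-19.1); TX=np.array([np.cos(YT),np.sin(YT),0]); TY=np.array([-np.sin(YT),np.cos(YT),0])
TANK=np.array([0.4593,0.0235,0]); RT=Rz(YT-np.pi/2)
UP=np.array([0,0,1.]); G=0.012  # TCP height above rod origin at grasp
def F(n=4):
    return np.mean([m.current_force() for _ in range(n)],0)
def st(tag=""):
    print(tag,"t",round(m.current_time(),2),"p",np.round(np.array(m.current_ee_pos())*1000,1),"F",np.round(m.current_force(),2),"M",np.round(m.current_ft_torque(),3),"w",round(m.current_grip_width(),3))
E
python3 - <<'E'
from h import *
tgt=SEAT+UP*G
m.move_ptp(tgt+UP*0.12,RS); m.set_gripper(0.55); st("above")
m.move_l(tgt,max_speed=0.12); st("down")
m.set_gripper(0.0,effort=60); st("closed")
grab("wrist","w3"); grab("scene","s3")
E
```

```text
above t 7.74 p [509.3 237.3 242.3] F [-0.77 -0.38 -0.62] M [-0.023 -0.026 -0.022] w 0.551
down t 8.89 p [509.6 237.6 122.7] F [0.37 0.31 0.92] M [ 0.013  0.03  -0.014] w 0.549
closed t 9.24 p [509.5 237.5 122.6] F [-0.35 -0.21  5.64] M [-0.182  0.201 -0.02 ] w 0.224
```

View pics/w3.png

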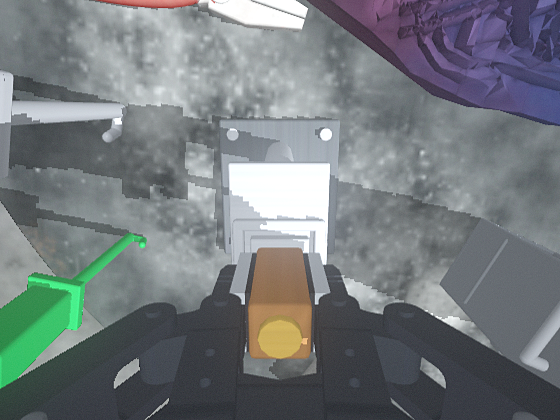

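```bash
python3 - <<'E'
from h import *
tgt=SEAT+UP*G
m.move_l(tgt+UP*0.012,max_speed=0.06); st("lift")
m.move_l(tgt+UP*0.012-SX*0.07,max_speed=0.12); st("out")
m.move_l(tgt+UP*0.14-SX*0.07,max_speed=0.2); st("up")
grab("wrist","w4"); grab("side","s4"); grab("scene","sc4")
for c in ("wrist","side","scene"): print(see(c,"rod_hook"))
E
python3 - <<'E'
import cv2,numpy as np
a=cv2.imread("pics/s4.png")[90:220,190:320];b=cv2.imread("pics/sc4.png")[50:230,130:310]
cv2.imwrite("pics/c4.png",np.hstack([cv2.resize(a,(400,400),interpolation=2),cv2.resize(b,(400,400),interpolation=2)]))
E
```

```text
lift t 9.69 p [509.3 237.4 134.4] F [-0.66  0.03 -1.  ] M [-0.069  0.003 -0.011] w 0.227
out t 10.43 p [440.2 230.6 134.2] F [ 0.05 -1.35 -2.38] M [-0.036  0.011  0.011] w 0.224
up t 11.22 p [439.2 230.2 260.9] F [ 0.34 -0.14 -2.06] M [-0.046  0.045  0.055] w 0.224
[([0.4752, 0.3391, 0.1421], 0.89), ([0.4724, 0.0741, 0.0887], 0.72), ([0.5504, 0.348, 0.1446], 0.65), ([0.4538, 0.2317, 0.3001], 0.58)]
[([0.5662, 0.3426, 0.1609], 0.79), ([0.4714, 0.3453, 0.1149], 0.5)]
[([0.4689, 0.3441, 0.1152], 0.81), ([0.4288, 0.2257, 0.2553], 0.71), ([0.5615, 0.3516, 0.0837], 0.69), ([0.5232, 0.2363, 0.0077], 0.47)]
```

View pics/c4.png

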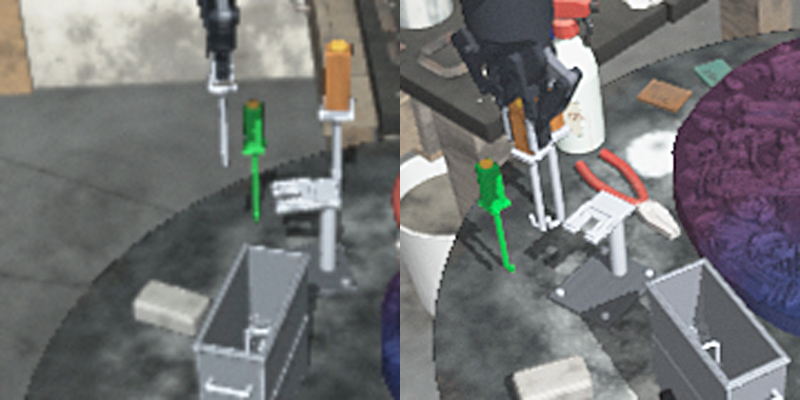

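View pics/w4.png

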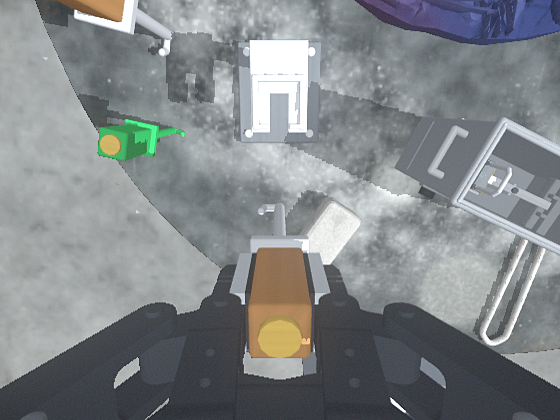

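Run:
```python
from h import *
im,d,K,R,t=load("w4")
W=cloud(d,K,R,t)
p0=np.array([.4392,.2302,.2609-.012])
L=(W-p0); l=np.stack([L@SX,L@SY,L[...,2]],-1)*1000
M=(np.abs(l[...,0])<20)&(np.abs(l[...,1])<25)&(l[...,2]<-15)&(l[...,2]>-110)
P=l[M]; print(len(P))
for z0 in range(-105,-20,10):
    q=P[(P[:,2]>=z0)&(P[:,2]<z0+10)]
    if len(q): print(z0,len(q),np.round(q.mean(0),1),np.round(q.min(0),1),np.round(q.max(0),1))
# seat: slot etc. base rect
A=W.reshape(-1,3);A=A[~np.isnan(A[:,0])]
S=A[np.hypot(A[:,0]-.519,A[:,1]-.2374)<.09]
for a,b in((.004,.011),(.105,.112)):
    q=S[(S[:,2]>a)&(S[:,2]<b)]; print(cv2.minAreaRect((q[:,:2]*1000).astype(np.float32)))
```

```text
472
-95 131 [  1.6   5.3 -90.6] [ -1.9  -4.1 -94.8] [  3.7  13.7 -85. ]
-85 73 [  1.9   4.6 -81.5] [ -1.3  -4.  -84.9] [  3.9  13.7 -75.1]
-75 44 [  2.9  -0.6 -70.1] [  1.1  -3.8 -74.9] [  3.8   2.7 -65.2]
-65 54 [  3.   -0.7 -60.1] [  1.6  -3.7 -64.8] [  3.9   2.5 -55. ]
-55 58 [  3.   -0.7 -49.7] [  0.6  -4.1 -54.7] [  4.1   2.4 -45.1]
-45 72 [  2.9  -0.5 -39.8] [  0.6  -4.  -44.4] [  4.2   2.9 -35. ]
-35 40 [  3.3  -0.7 -32. ] [  1.5  -3.8 -35. ] [  4.    2.2 -28.4]
((520.3997802734375, 237.82470703125), (98.97627258300781, 84.00992584228516), 5.689171314239502)
((521.39697265625, 238.04249572753906), (66.32115173339844, 44.09602737426758), 5.844180583953857)
```

```bash
cat >> h.py <<'E'
def HK(y,z,x=0.0):  # TCP for hook point at tank-frame x,y (m), height z (m); rod +y along tank +y
    return TANK+TX*x+TY*y+UP*(z+0.090+G)
def FT(F): return np.array([F@TX,F@TY,F[2]])
def favg(n=20):
    t0=m.current_time(); a=np.array([m.current_force() for _ in range(n)]); return FT(a.mean(0)),FT(a.std(0)),m.current_time()-t0
E
python3 - <<'E'
from h import *
m.move_l([.4392,.2302,.30],max_speed=0.25)
m.move_ptp(HK(-.008,.20),RT); st("over")
m.move_l(HK(-.008,.110),max_speed=0.12); m.dwell(0.2); st("in")
print(favg())
grab("wrist","w5")
E
```

```text
over t 12.68 p [456.6  16.6 301.6] F [ 0.12  0.2  -2.38] M [-0.015 -0.019  0.064] w 0.227
in t 13.78 p [456.9  16.  212.5] F [ 0.63 -0.12 -0.93] M [ 0.016 -0.008 -0.001] w 0.226
(array([ 0.63682469,  0.08913362, -0.92991983]), array([9.58282828e-17, 6.25560855e-17, 1.11022302e-16]), 0.0)
```

View pics/w5.png

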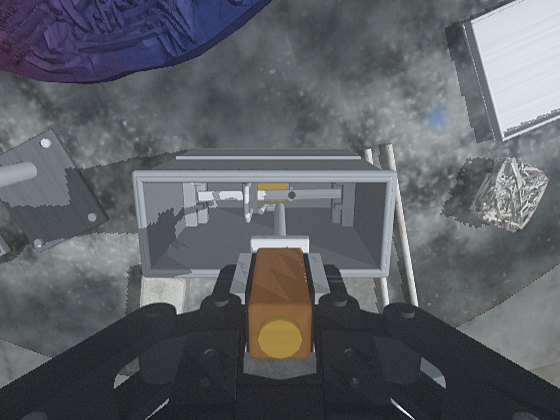

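```bash
cat > an5.py <<'E'
from h import *
import sys
n=sys.argv[1]; hp=[float(v) for v in sys.argv[2:5]]  # hook tank-frame mm
im,d,K,R,t=load(n); W=cloud(d,K,R,t)
L=W-TANK; l=np.stack([L@TX,L@TY,L[...,2]],-1)*1000
v,u=np.mgrid[:420,:560]; ok=(v<262)
rim=ok&(abs(l[...,0])<40)&(abs(l[...,1])<85)&(l[...,2]>143)&(l[...,2]<153)
r=cv2.minAreaRect(l[rim][:,:2].astype(np.float32)); print("rim",r)
e=ok&(abs(l[...,0])<18)&(abs(l[...,1]-16)<9)&(l[...,2]>74)&(l[...,2]<104)
for zz in range(74,104,4):
    P=l[e&(l[...,2]>=zz)&(l[...,2]<zz+4)]
    if len(P): print("eye",zz,len(P),np.round(np.median(P,0),1),P[:,:2].min(0).round(1),P[:,:2].max(0).round(1))
h=ok&(abs(l[...,0]-hp[0])<12)&(abs(l[...,1]-hp[1]-5)<14)&(l[...,2]>hp[2]-8)&(l[...,2]<hp[2]+40)&~(abs(l[...,1]-16)<4)
for zz in np.arange(hp[2]-8,hp[2]+30,6):
    P=l[h&(l[...,2]>=zz)&(l[...,2]<zz+6)]
    if len(P): print("hook",zz,len(P),np.round(np.median(P,0),1),P[:,:2].min(0).round(1),P[:,:2].max(0).round(1))
c=im[140:270,170:370]; cv2.imwrite(f"pics/z_{n}.png",cv2.resize(c,None,fx=4,fy=4,interpolation=cv2.INTER_CUBIC))
E
python3 an5.py w5 0 -8 110
```

```text
rim ((5.417642593383789, 0.2186279296875), (57.78679275512695, 154.1730499267578), 0.13103114068508148)
eye 74 8 [ 0.9 14.4 76. ] [-11.9  13.8] [12.9 17.2]
eye 78 12 [12.3 14.5 79.8] [-13.   13.5] [13.6 16.8]
eye 82 9 [12.6 14.3 84.7] [-11.5  14. ] [13.1 17.4]
eye 86 8 [12.6 15.1 88.1] [-11.5  13.6] [13.3 17.6]
eye 90 38 [10.5 15.1 92.3] [-14.   13.5] [13.  17.6]
eye 94 150 [-0.1 15.6 96. ] [-11.4  13.7] [11.3 17.6]
hook 102.0 37 [  2.9  -2.1 107.2] [-0.9 -9.7] [4.4 2.9]
hook 108.0 75 [  2.4  -2.1 109.6] [ -0.6 -11.8] [4.5 5.4]
hook 114.0 66 [  2.5   2.5 116.1] [ -1.  -11.7] [4.7 5.9]
hook 120.0 27 [  3.9  -8.3 122.7] [  1.9 -11.6] [ 4.5 -5. ]
hook 126.0 28 [  3.9  -8.3 129.5] [  2.  -11.6] [ 4.8 -5.1]
hook 132.0 28 [  3.9  -8.  135. ] [  2.3 -11.5] [ 4.5 -5.2]
hook 138.0 31 [  4.   -8.3 140.7] [  2.2 -11.4] [ 4.7 -5.3]
```

View pics/z_w5.png

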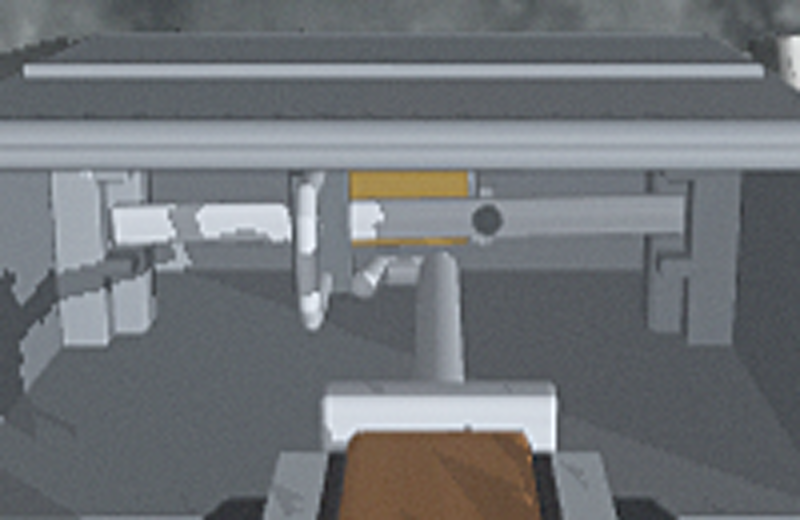

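```bash
cat >> h.py <<'E'
def fa(n=5,dt=0.04):
    a=[]
    for _ in range(n): m.dwell(dt); a.append(FT(np.array(m.current_force())))
    return np.mean(a,0),np.std(a,0)
E
python3 - <<'E'
from h import *
m.move_l(HK(-.008,.077),max_speed=0.08); f0,s=fa(8); print("base",f0.round(2),s.round(2)); st("low")
m.move_l(HK(.004,.077),max_speed=0.04); f,s=fa(5); print(f.round(2))
m.move_l(HK(.008,.077),max_speed=0.04); f,s=fa(5); print(f.round(2)); st()
grab("wrist","w6")
E
python3 an5.py w6 0 8 77
```

```text
base [ 0.11  0.06 -1.18] [0.35 0.51 0.35]
low t 14.72 p [456.8  15.9 179.3] F [ 0.37  0.65 -0.81] M [ 0.001  0.012 -0.021] w 0.225
[ 0.45  0.04 -1.46]
[ 0.2  -0.3  -1.28]
 t 15.84 p [461.9  31.  179. ] F [-0.04 -0.03 -1.55] M [ 0.001  0.036 -0.02 ] w 0.227
rim ((12.677360534667969, 0.4257354736328125), (153.91424560546875, 43.94047164916992), 89.89363098144531)
eye 74 34 [ 1.6 12.4 75. ] [-11.5   7.5] [ 4.1 20.7]
eye 78 22 [ 3.  16.1 80.9] [-12.1   7.5] [ 4.  21.8]
eye 82 38 [ 1.6 19.3 83.3] [-12.3   7.5] [11.8 21.7]
eye 86 16 [ 3.8 10.1 88.9] [-12.9   7.5] [12.8 17.2]
eye 90 54 [10.6 15.2 92.3] [-12.2   7.5] [13.1 17.8]
eye 94 208 [ 1.  15.8 96. ] [-11.7   7.5] [11.4 17.8]
eye 98 9 [  3.8   8.8 100.1] [1.9 7.5] [ 4.3 10.7]
eye 102 7 [  3.3  10.  103.2] [2.  7.5] [ 4.1 10.6]
hook 69.0 18 [ 2.9 10.3 74. ] [-1.1  4.7] [ 4.1 11.7]
hook 75.0 27 [ 3.2  8.2 78. ] [0.  4.1] [ 4.1 21.2]
hook 81.0 43 [ 2.7 10.2 83.2] [-0.6  4.1] [ 4.1 21.8]
hook 87.0 26 [ 3.5  7.2 89.9] [1.7 4.2] [ 4.2 10.8]
hook 93.0 28 [ 3.7  7.5 96.7] [1.8 4.3] [ 4.3 10.7]
hook 99.0 29 [  3.6   7.5 102.2] [2.  4.4] [ 4.3 10.6]
hook 105.0 29 [  3.7   7.5 107.8] [2.  4.4] [ 4.3 10.6]
```

View pics/z_w6.png

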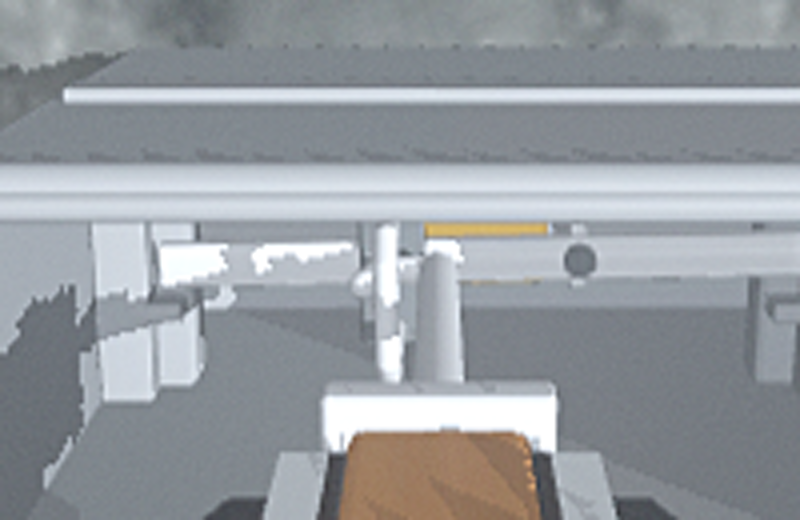

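```bash
python3 - <<'E'
from h import *
f0=np.array([.2,-.05,-1.3])
for y in (.0092,.0100):
    m.move_l(HK(y,.077),max_speed=0.02); f,s=fa(5); print(y,f.round(2))
    if f[1]-f0[1]<-1: y-=.0006; m.move_l(HK(y,.077)); break
print("y",y)
for z in (.084,.088,.091,.094,.096):
    m.move_l(HK(y,z),max_speed=0.03); f,s=fa(4); print(z,f.round(2))
    if f[2]-f0[2]<-4.5 or (z<.09 and f[2]-f0[2]<-1.5): print("stop");break
st(); grab("wrist","w7")
E
python3 an5.py w7 0 10 96 | grep -v hook
```

```text
0.0092 [ 0.11 -0.36 -1.52]
0.01 [ 0.27 -0.18 -1.41]
y 0.01
0.084 [-0.28  0.12 -1.4 ]
0.088 [ 0.08  0.17 -1.56]
0.091 [ 0.47  0.03 -1.72]
0.094 [ 0.11  0.43 -1.49]
0.096 [ 0.27 -0.13 -4.52]
 t 19.06 p [462.5  33.  197.9] F [ 0.55 -0.59 -4.3 ] M [-0.014 -0.001 -0.044] w 0.226
rim ((8.450323104858398, 0.15837860107421875), (154.2276611328125, 52.221431732177734), 89.95244598388672)
eye 78 1 [12.8 14.5 82. ] [12.8 14.5] [12.8 14.5]
eye 82 6 [13.2 16.2 84.5] [12.6 14.5] [13.5 17.4]
eye 86 5 [13.1 15.8 87.6] [12.6 14.4] [13.4 17.2]
eye 90 67 [ 3.2 15.7 92.8] [-14.1   7.4] [13.7 20.7]
eye 94 200 [ 1.1 15.7 96.5] [-12.7   7.4] [11.5 22.6]
eye 98 57 [  2.3  20.3 100.5] [-3.2  7.4] [ 7.3 23.8]
eye 102 16 [  2.   20.6 102.6] [-0.6  7.5] [ 4.2 23. ]
```

View pics/z_w7.png

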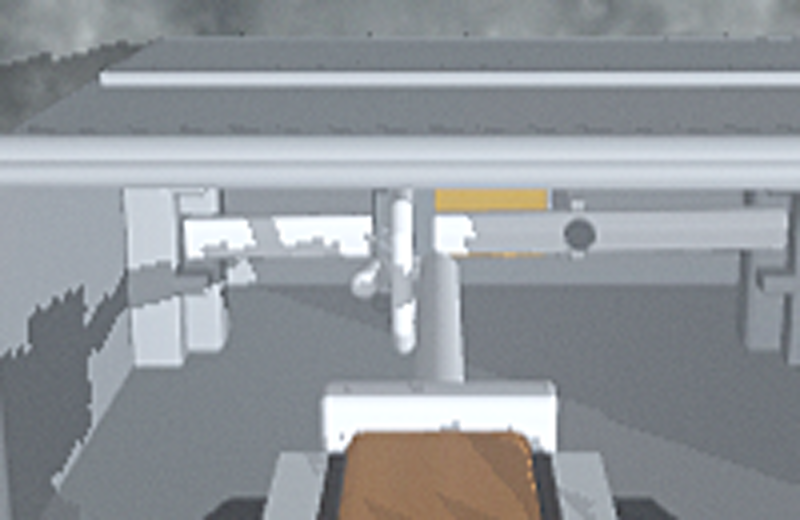

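```bash
python3 - <<'E'
from h import *
ok=True
for y,z in ((.0078,.1015),(.0055,.107),(.0035,.114),(.0035,.130)):
    m.move_l(HK(y,z),max_speed=0.04); f,s=fa(3); print(y,z,f.round(2))
    if f[2]<-8 or abs(f[1])>3 or abs(f[0])>3: ok=False;print("stop");break
st(); grab("wrist","w8")
E
python3 - <<'E'
import cv2
im=cv2.imread("pics/w8.png"); cv2.imwrite("pics/z_w8.png",cv2.resize(im[100:280,140:400],None,fx=3,fy=3,interpolation=2))
E
```

```text
0.0078 0.1015 [-0.02  0.2  -4.28]
0.0055 0.107 [ 0.06  0.27 -4.68]
0.0035 0.114 [ 0.14  0.29 -5.38]
0.0035 0.13 [ 0.22 -0.05 -4.84]
 t 21.09 p [460.3  26.8 231.8] F [-0.16 -0.26 -5.3 ] M [-0.002  0.037  0.001] w 0.227
```

View pics/z_w8.png

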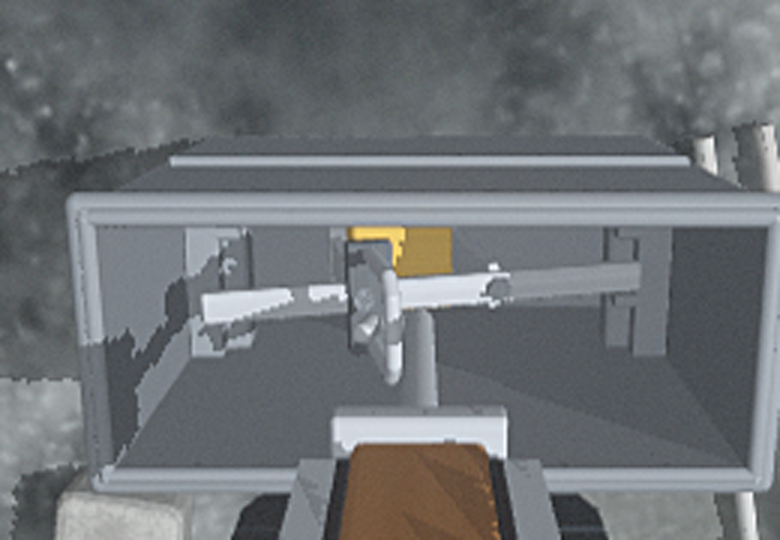

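Run:
```python
from h import *
k=0
for c in ("scene","side"):
    d=np.load(f"pics/{c}0.npy"); cal=m.get_calibration(c); W=cloud(d,cal["camera_matrix"],cal["R"],cal["t"]).reshape(-1,3)
    W=W[~np.isnan(W[:,0])]; A=W[np.hypot(W[:,0]-.485,W[:,1]+.252)<.105]
    q=A[(A[:,2]>.0085)&(A[:,2]<.022)]; print(c,len(q),cv2.minAreaRect((q[:,:2]*1000).astype(np.float32)))
m.move_l(HK(.0035,.275),max_speed=0.1); m.dwell(0.2); st("out")
grab("side","s9"); grab("scene","sc9")
a=cv2.imread("pics/s9.png")[130:270,210:330];b=cv2.imread("pics/sc9.png")[60:270,190:400]
cv2.imwrite("pics/c9.png",np.hstack([cv2.resize(a,(385,450),interpolation=2),cv2.resize(b,(415,450),interpolation=2)]))
```

```text
scene 492 ((465.9075927734375, -246.2803955078125), (152.84622192382812, 141.0536651611328), 4.529087066650391)
side 375 ((464.16546630859375, -253.39532470703125), (152.23460388183594, 134.09445190429688), 3.5682642459869385)
out t 22.94 p [460.4  26.8 376.7] F [-0.15  0.05 -5.75] M [0.012 0.01  0.007] w 0.229
```

View pics/c9.png

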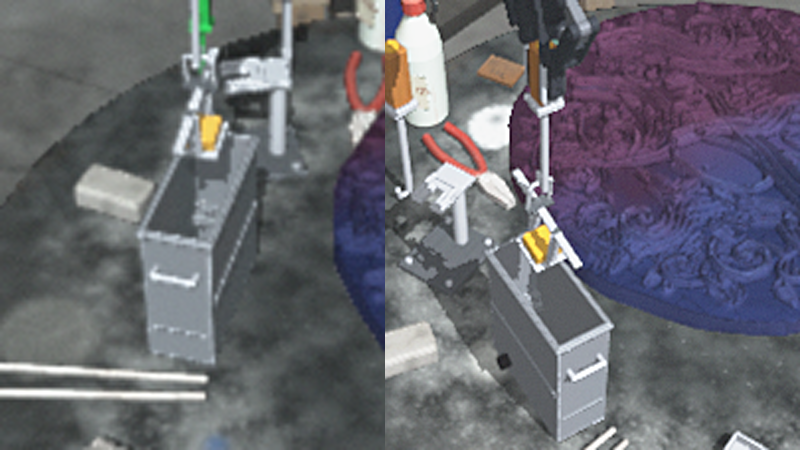

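```bash
cat >> h.py <<'E'
TRAY=np.array([0.485,-0.253,0])
def HT(y,z,x=0.0): return TRAY+TX*x+TY*y+UP*(z+0.090+G)
E
python3 - <<'E'
from h import *
m.move_l(HT(-.009,.275),max_speed=0.12)
m.move_l(HT(-.009,.125),max_speed=0.10); m.dwell(0.3); f,s=fa(5); print(f.round(2)); st()
grab("wrist","w10"); grab("side","s10"); grab("scene","sc10")
a=cv2.imread("pics/s10.png")[190:340,230:350];b=cv2.imread("pics/sc10.png")[160:350,290:480]
cv2.imwrite("pics/c10.png",np.hstack([cv2.resize(a,(360,450),interpolation=2),cv2.resize(b,(430,450),interpolation=2)]))
E
```

```text
[-0.08 -0.3  -4.69]
 t 27.76 p [ 482.1 -261.5  227. ] F [ 0.17 -0.8  -4.35] M [ 0.019 -0.032  0.035] w 0.227
```

View pics/c10.png

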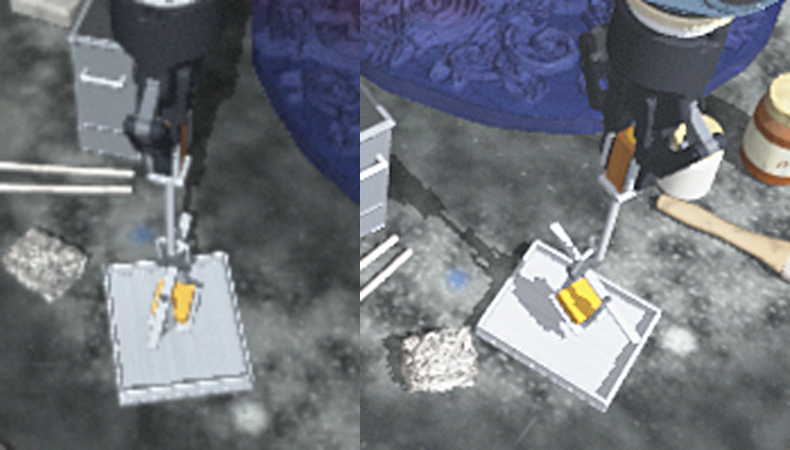

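View pics/w10.png

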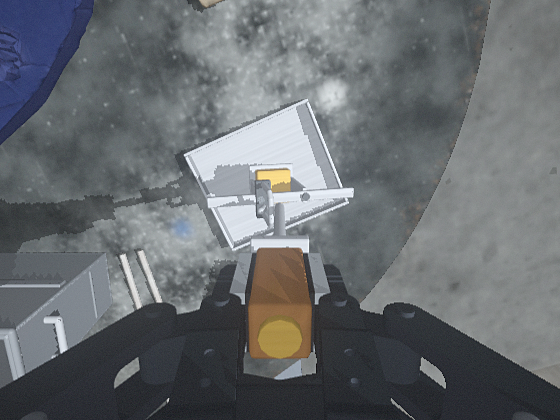

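Run:
```python
from h import *
m.move_l(HT(-.009,.098),max_speed=0.06); f0,s=fa(5); print(f0.round(2))
for z in (.0955,.093,.091,.089):
    m.move_l(HT(-.009,z),max_speed=0.03); f,s=fa(4); print(z,f.round(2))
    if f[2]-f0[2]>0.7: break
zc=z
th0=np.deg2rad(12.1); g=lambda t:(35.7*np.cos(t)-84*np.sin(t),84*np.cos(t)+35.7*np.sin(t))
y0,z0=g(th0)
for t in np.deg2rad([9,6,3,0]):
    y1,z1=g(t); m.move_l(HT(-.009+(y1-y0)/1000,zc+(z1-z0)/1000),max_speed=0.04)
    f,s=fa(2); print(np.round([y1-y0,z1-z0],1),f.round(2))
st(); grab("wrist","w11"); grab("scene","sc11"); grab("side","s11")
a=cv2.imread("pics/s11.png")[190:340,230:350];b=cv2.imread("pics/sc11.png")[160:350,290:480]
cv2.imwrite("pics/c11.png",np.hstack([cv2.resize(a,(360,450),interpolation=2),cv2.resize(b,(430,450),interpolation=2)]))
im=cv2.imread("pics/w11.png"); cv2.imwrite("pics/z_w11.png",cv2.resize(im[80:270,160:400],None,fx=3,fy=3,interpolation=2))
```

```text
[ 0.31 -0.26 -4.94]
0.0955 [ 0.16  0.23 -4.95]
0.093 [-0.16  0.23 -2.91]
[ 4.8 -1.1] [ 0.36 -0.2  -3.23]
[ 9.4 -2.3] [-0.02  0.25 -2.7 ]
[14.  -3.9] [ 0.4   0.52 -3.  ]
[18.4 -5.6] [-0.32 -0.19 -0.73]
 t 30.96 p [ 488.2 -244.1  189.5] F [ 0.13 -0.12 -0.62] M [-0.013  0.022 -0.026] w 0.222
```

View pics/c11.png

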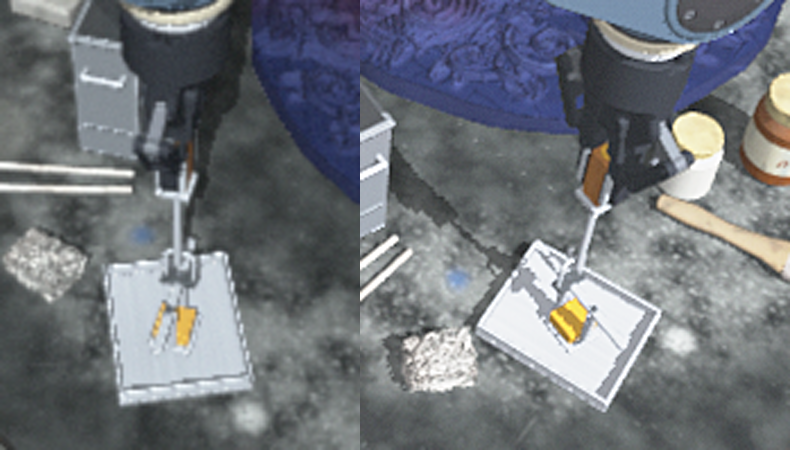

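View pics/z_w11.png

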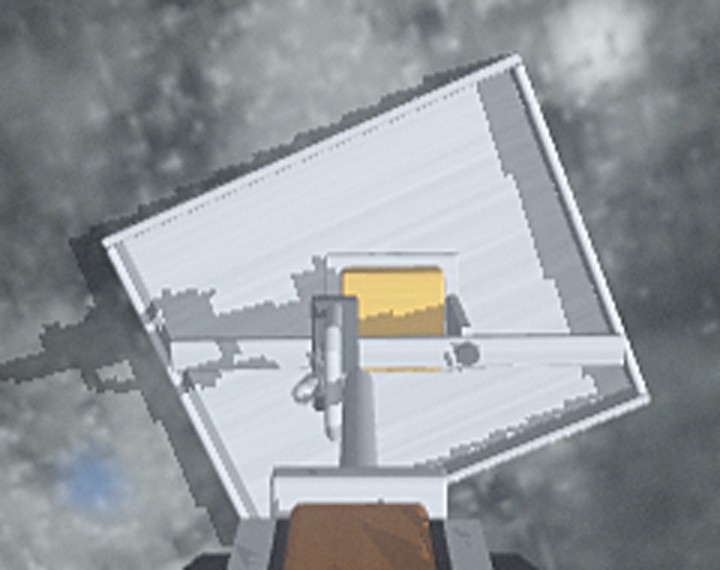

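Run:
```python
from h import *
m.move_l(HT(.0090,.080),max_speed=0.04); f,s=fa(3); print(f.round(2))
m.move_l(HT(.0085,.0705),max_speed=0.04); f,s=fa(4); print(f.round(2)); st()
grab("wrist","w12")
im=cv2.imread("pics/w12.png"); cv2.imwrite("pics/z_w12.png",cv2.resize(im[80:270,160:400],None,fx=3,fy=3,interpolation=2))
```

```text
[-0.28 -0.32 -1.1 ]
[ 0.11  0.21 -1.61]
 t 32.12 p [ 487.8 -245.   172.6] F [ 0.36 -0.27 -1.63] M [ 0.042 -0.055 -0.029] w 0.226
```

View pics/z_w12.png

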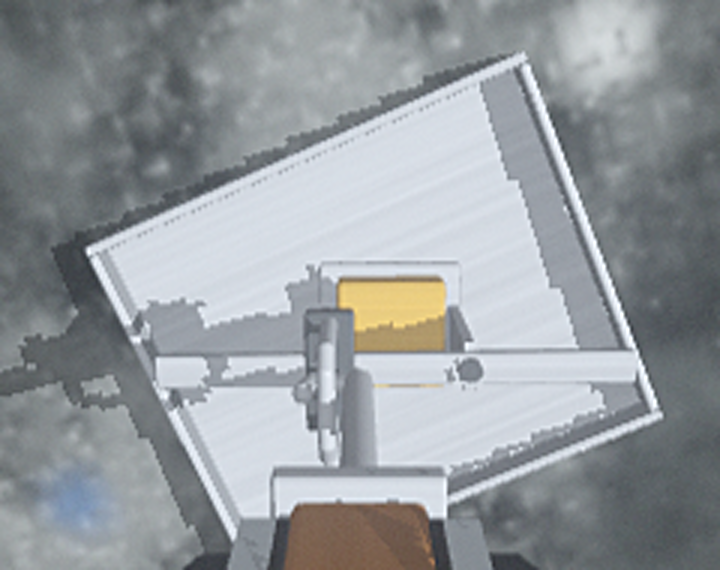

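Run:
```python
from h import *
for y in (.0025,-.006,-.019):
    m.move_l(HT(y,.0705),max_speed=0.05); f,s=fa(3); print(y,f.round(2))
    if np.abs(f[:2]).max()>1.2: print("contact");break
grab("wrist","w13"); st()
im=cv2.imread("pics/w13.png"); cv2.imwrite("pics/z_w13.png",cv2.resize(im[80:270,160:400],None,fx=3,fy=3,interpolation=2))
```

```text
0.0025 [-0.11 -0.04 -1.54]
-0.006 [ 0.02 -0.22 -1.52]
-0.019 [-0.15  0.17 -1.58]
 t 33.59 p [ 478.8 -270.9  172.5] F [-0.35 -0.49 -1.26] M [-0.003  0.019  0.02 ] w 0.227
```

View pics/z_w13.png

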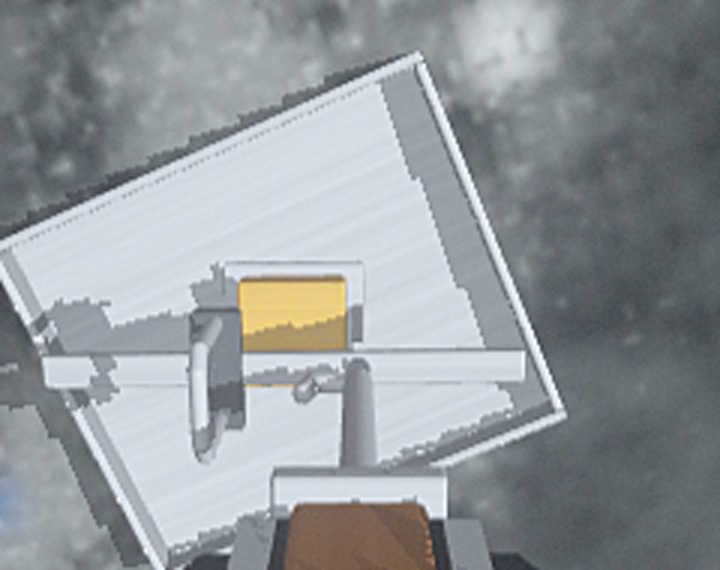

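Run:
```python
from h import *
m.move_l(HT(-.019,.215),max_speed=0.15)
tgt=SEAT+UP*G
m.move_ptp(tgt+UP*0.19-SX*0.07,RS); st("pre")
m.move_l(tgt+UP*0.139-SX*0.07,max_speed=0.15); m.dwell(0.2); st("pre2")
print(np.round(m.current_tcp_rot()-RS,4).tolist())
grab("wrist","w14"); p0=np.array(m.current_ee_pos())-[0,0,.012]
im,d,K,R,t=load("w14"); W=cloud(d,K,R,t); L=(W-p0); l=np.stack([L@SX,L@SY,L[...,2]],-1)*1000
P=l[(np.abs(l[...,0])<20)&(np.abs(l[...,1])<25)&(l[...,2]<-15)&(l[...,2]>-110)]
for z0 in range(-105,-20,10):
    q=P[(P[:,2]>=z0)&(P[:,2]<z0+10)]
    if len(q): print(z0,len(q),np.round(q.mean(0),1),np.round(q.min(0),1),np.round(q.max(0),1))
grab("scene","sc14")
```

```text
pre t 36.53 p [439.9 229.9 311.9] F [ 0.71  0.27 -1.04] M [0.003 0.015 0.055] w 0.226
pre2 t 37.23 p [440.  230.5 262. ] F [-0.34  0.14 -1.37] M [ 0.024  0.027 -0.048] w 0.227
[[0.0015, -0.0001, -0.0], [0.0006, -0.0, 0.0001], [0.0, -0.0005, -0.0016]]
-105 1 [  2.5   5.8 -95.3] [  2.5   5.8 -95.3] [  2.5   5.8 -95.3]
-95 123 [  1.9   5.4 -90.7] [ -1.4  -3.9 -94.4] [  4.3  14.5 -85.2]
-85 81 [  2.2   4.8 -81.5] [ -1.   -3.9 -84.9] [  4.3  13.7 -75. ]
-75 43 [  3.3  -0.6 -69.8] [  1.6  -3.8 -74.3] [  4.4   2.7 -65.5]
-65 55 [  3.3  -0.4 -60. ] [  1.8  -3.6 -65. ] [  4.3   2.6 -55. ]
-55 58 [  3.2  -0.7 -49.8] [  0.4  -4.1 -54.6] [  4.2   2.5 -45. ]
-45 73 [  3.1  -0.5 -39.8] [  0.7  -3.9 -44.7] [  4.4   2.9 -35. ]
-35 41 [  3.5  -0.7 -31.8] [  1.8  -3.8 -34.8] [  4.1   2.2 -28.3]
```

View pics/sc14.png

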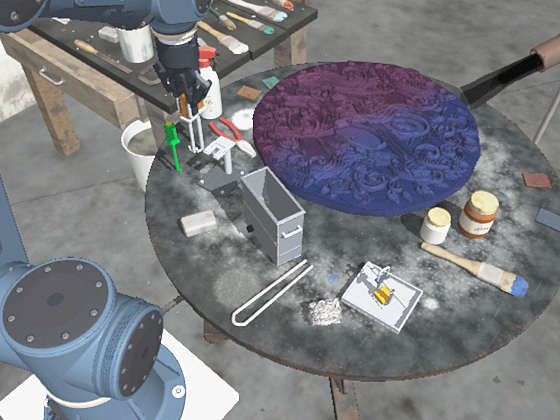

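Run:
```python
from h import *
tgt=SEAT+UP*G
m.move_l(tgt+UP*0.013-SX*0.07,max_speed=0.15); st("low")
m.move_l(tgt+UP*0.013-SX*0.03,max_speed=0.1); st("half")
m.move_l(tgt+UP*0.013,max_speed=0.06); m.dwell(.1); st("in")
for dz in (.006,.003,.0015,.0007):
    m.move_l(tgt+UP*dz,max_speed=0.03); m.dwell(.06); st(f"dz{dz}")
    if np.array(m.current_force())[2]>4: break
grab("wrist","w15"); grab("scene","sc15")
im=cv2.imread("pics/w15.png"); cv2.imwrite("pics/z_w15.png",cv2.resize(im[100:360,180:380],None,fx=2.2,fy=2.2,interpolation=2))
```

```text
low t 38.32 p [440.  230.7 135.7] F [ 0.17 -0.11 -1.75] M [-0.018 -0.048 -0.005] w 0.227
half t 38.87 p [479.  234.3 135. ] F [-0.26 -0.71 -1.9 ] M [ 0.009 -0.036  0.041] w 0.227
in t 39.62 p [508.9 237.4 134.9] F [ 0.54  0.04 -2.14] M [-0.032 -0.007 -0.039] w 0.227
dz0.006 t 40.06 p [509.2 237.4 127.9] F [ 0.04 -0.24 -1.34] M [ 0.01  -0.005  0.012] w 0.225
dz0.003 t 40.37 p [509.2 237.4 124.9] F [ 0.02 -0.18 -1.96] M [-0.03   0.003 -0.054] w 0.229
dz0.0015 t 40.67 p [509.2 237.4 123.5] F [-0.55  0.61 -1.69] M [-0.017  0.06  -0.036] w 0.225
dz0.0007 t 40.98 p [509.2 237.4 122.7] F [-0.46  0.86 -1.9 ] M [0.012 0.036 0.014] w 0.226
```

View pics/z_w15.png

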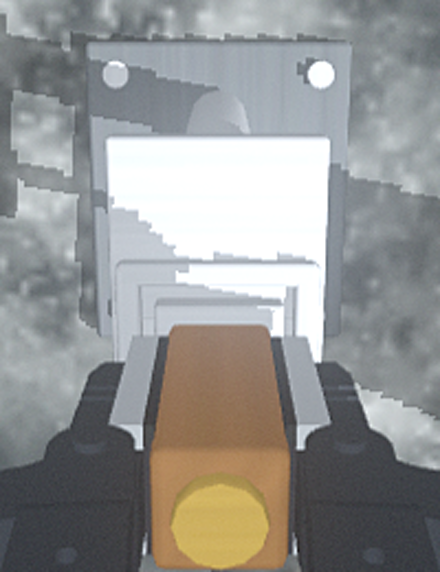

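Run:
```python
from h import *
tgt=SEAT+UP*G
for dz in (0,-.0007,-.0014,-.002,-.0026):
    m.move_l(tgt+UP*dz,max_speed=0.03); m.dwell(.06); st(f"dz{dz}")
    if np.array(m.current_force())[2]>1: break
m.set_gripper(0.45); m.dwell(.2); st("open")
m.move_l(tgt+UP*0.13,max_speed=0.15); m.set_gripper(1.0); st("clear")
grab("wrist","w16"); grab("scene","sc16"); grab("side","s16")
a=cv2.imread("pics/w16.png")[0:280,150:450]; b=cv2.imread("pics/sc16.png")[70:200,150:260]
cv2.imwrite("pics/c16.png",np.hstack([cv2.resize(a,(440,410),interpolation=2),cv2.resize(b,(347,410),interpolation=2)]))
```

```text
dz0 t 41.39 p [509.2 237.4 122.6] F [-1.85 -0.9   5.41] M [-0.27   0.482  0.002] w 0.23
open t 41.92 p [509.2 237.4 121.9] F [-0.62  0.12 -0.15] M [0.03  0.02  0.011] w 0.45
clear t 43.46 p [509.2 237.4 251.9] F [ 0.23 -0.38  0.52] M [ 0.006 -0.012 -0.005] w 1.0
```

View pics/c16.png

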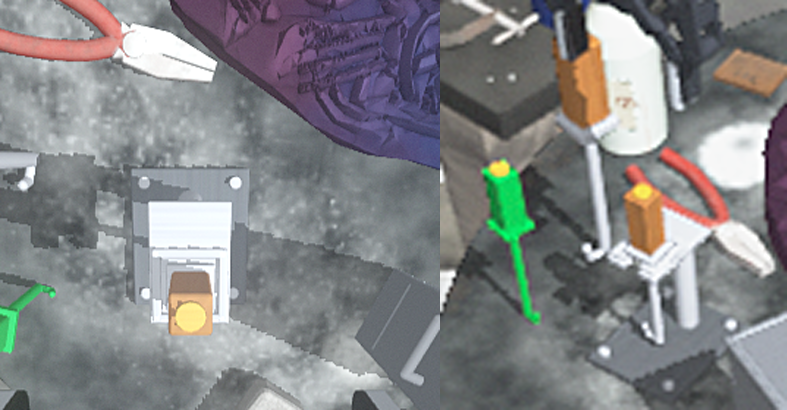

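View pics/s16.png

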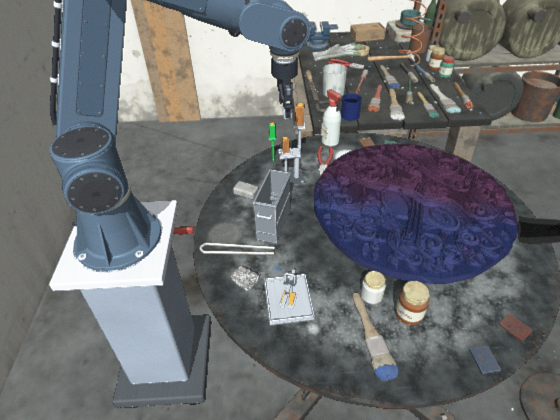

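Run:
```python
from h import *
im,d,K,R,t=load("w16"); A=cloud(d,K,R,t).reshape(-1,3); A=A[~np.isnan(A[:,0])]
g=A[np.hypot(A[:,0]-.509,A[:,1]-.2374)<.03]; 
for a,b in((.158,.18),(.125,.18),(.1125,.1185)):
    q=g[(g[:,2]>a)&(g[:,2]<b)]; print("rod",np.round(cv2.minAreaRect((q[:,:2]*1000).astype(np.float32))[0],1),cv2.minAreaRect((q[:,:2]*1000).astype(np.float32))[1:],np.percentile(q[:,2],[5,50,95]).round(4))
im,d,K,R,t=load("w13"); W=cloud(d,K,R,t); L=W-TRAY; l=np.stack([L@TX,L@TY,L[...,2]],-1)*1000
M=(abs(l[...,0])<6)&(abs(l[...,1])<75)&(l[...,2]>45)&(l[...,2]<66)&(abs(l[...,1]+18)>12)
P=l[M]; A=np.c_[P[:,1],np.ones(len(P))]; print("bar z slope deg",np.rad2deg(np.arctan(np.linalg.lstsq(A,P[:,2],rcond=None)[0])),P.min(0).round(1),P.max(0).round(1))
Q=l[(abs(l[...,0])<30)&(abs(l[...,1])<35)&(l[...,2]>10)&(l[...,2]<45)]; print("piece",np.median(Q,0).round(1))
m.move_l(np.array(m.current_ee_pos())+[0,0,.1],max_speed=.2); m.dwell(.2); grab("scene","sc17"); st("end")
b=cv2.imread("pics/sc17.png"); cv2.imwrite("pics/c17.png",cv2.resize(b[240:350,310:450],None,fx=5,fy=5,interpolation=2))
```

```text
rod [509.8 236.6] ((20.169872283935547, 19.256820678710938), 6.088260650634766) [0.162  0.1648 0.1681]
rod [509.8 236.6] ((20.233407974243164, 19.838956832885742), 5.229459285736084) [0.1326 0.1642 0.168 ]
rod [510.5 237. ] ((39.85260772705078, 40.61094665527344), 6.0984930992126465) [0.1126 0.1134 0.1155]
bar z slope deg [-0.11330736 88.96743054] [ -6.  -59.8  50.4] [ 6.  58.  59.2]
piece [ 7.2 -2.  18.3]
end t 44.51 p [509.  237.3 350.9] F [0.62 0.56 0.47] M [ 0.014 -0.048  0.02 ] w 0.998
```

View pics/c17.png

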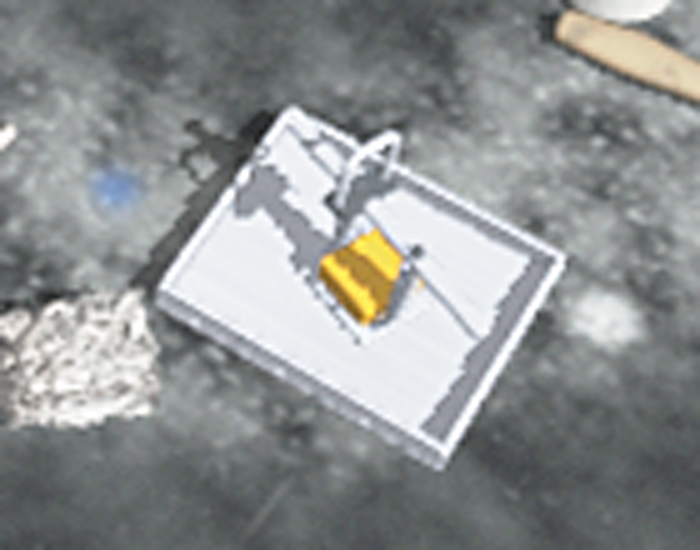

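The rod hangs at the height I found it (grip top 164.8 mm now, 164.4 mm before). The cradle stands upright in the tray: the bar slopes 0.1° and is about 57 mm above the table.

Run:
```python
from h import *
m.sign_off(); print("done",m.current_time())
```

```text
the job is handed in; nothing more can be done
the job is handed in; nothing more can be done
```

The cradle is out of the dip tank and standing upright on its foot near the centre of the tray floor. The rod is back in its stand, and I handed the job in at about 44.5 s of the 72 s allowed.

**How it went:**
- I took the smaller orange rod from the stand and left the green rod and the larger orange one alone.
- The eye was about 16 mm toward +y along the bar. I passed the hook through it with side forces under 1 N.
- I lifted the cradle clear, set it down in the tray in a righting arc, slipped the hook out, and hung the rod back up.

**Last checks:**
- **Cradle:** its bar slopes 0.1° and sits at the expected height. The final scene picture shows it upright and free of the hook.
- **Rod:** the grip top is at 164.8 mm (164.4 mm before), and its position is within about 1 mm and its turn within about 1° of how I found it.
- **Forces:** the wrist force was at most about 6 N in my readings, both highest values while seating or gripping the rod in the stand.
- **Other items:** the pumice block, steel wool, tongs and the other rods look unmoved in the pictures; I did not measure them. The robot was touching nothing at the end.

**Disagreements:**
- Depth heights read about 2 mm low throughout. I used the nominal heights and felt for contact instead.
- Two automatic outlines came out unreliable: the rod grip in the second wrist view, and the tray rim in the scene and side views, which probably took in the steel wool. I did not rely on either.

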